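# Seat the lens barrel in the photometer's V-block and hold it down

### The arm

A 6-joint arm with a two-finger parallel gripper is mounted at the origin on the work surface. World frame = base frame: x ahead of the robot, y to its left, z up, the work surface at z = 0. Lengths are in m, angles in rad, forces in N, time in s.
With the tool pointing down it reaches from about 0.35 to 0.95 m from the base axis. Payload 17.4 kg.
Tool frame: the origin (TCP) lies between the finger pads; the fingertips stand 19 mm ahead of it and the grasp point (between the pads) is the TCP (arm.tip_reach is the distance from the TCP to the fingertips, in m); z points along the fingers, y is the line along which they close (so a half turn about z gives the same grasp; the last joint's range is limited). The gripper opens to 93 mm and grips with 3 to 60 N. Pads are 15 mm wide; open, the fingers measure 128 mm over their backs; the gripper's body (75 mm by 188 mm) begins 65 mm behind the grasp point.
Start: joints at [-1.168, 0.116, 1.442, -0, 1.584, -0.038], TCP at [0.288, -0.61, 0.238] pointing down, gripper open.
Joint ranges: [-2.83, 2.83], [-0.83, 2.19], [0.07, 2.5], [-1.14, 4.28], [0.01, 3], [-2.97, 2.97]. Speed limits (rad/s): [1.89, 1.89, 2.22, 3.14, 3.14, 3.14].

### API

Orientations are given as a rotation vector (axis times angle).
In Python, from workcell import arm, eyes, ticket gives the robot as it stands (arm), with the cameras (eyes) and the job (ticket).
- The arm moves only by the shell command python3 jog.py 'ROWS' [OPENING] [FORCE]. ROWS is one flat JSON list of numbers that holds 1 to 10 rows one after another, with no inner brackets; each row has 4 numbers: dx, dy, dz in m, then a turn about the tool's z in rad; each row shifts and turns the commanded pose from where the row before left it, along the tool's axes as they then stand; what a row does not reach is not made up. A row lasts 1/10 s, in which the tool goes at most 0.05 m and 0.15 rad, less where a joint would pass 70% of its speed; a pose out of reach is approached as far as the arm can. OPENING is the finger opening in m, set as the command begins (- or left out keeps the last). The fingers move at their own pace and stop on an object; FORCE is the grip in N (left out, the last holds). Time passes only in rows, so rows that do not move let the fingers close. It prints the time, the measured TCP pose, the force, the opening and the grip force at its end. Input that does not fit is refused with a message, and nothing moves.
- arm.observe(): the state, without advancing time (a new reading comes with each control period).
- eyes.snapshot(name): name is "side" or "top"; returns a dict with "pixels" (384x512x3 uint8, red, green, blue), "mtx" (3x3 intrinsics, pixels), "dist_coeffs" ([k1, k2, p1, p2, k3] as OpenCV has them; the pictures are not rectified), "T" (4x4, takes a point from camera to world coordinates). Camera axes: x right, y down, z forward; pixel columns grow to the right and rows downward; lengths in m; the calibration is good to about 2 mm. A picture is of the moment at which its call begins. There is no depth.
- ticket.finish_job(): hands the job in; it is judged then, once.
The state is a dict: "time": time; "q": joint angles; "joint_velocities": joint speeds; "joint_torque": joint torques, N m; "position": TCP position; "ee_rot": TCP orientation; "force": force on the tool from outside, world axes, zero at the start; "wrist_torque": the same for the moment, N m; "grip_width": finger opening in m; "finger_force": force on a finger pad.
Only numpy, scipy, OpenCV 4.12 (cv2) and the standard library are available. Lean on these libraries where they do the work, as an engineer would, in place of code of your own. Each camera call takes 0.05 s, during which the arm holds its last target. There are 200 camera calls.

### The job

Take the black lens barrel from the blue tray and lay it gently, without dropping it, in the V of the photometer stand, about in the middle of the V's length and with its glass end towards the white lamp housing. Then press it down with the gripper so that it bears on both sides of the V and the sprung bed sinks about halfway (red pointers in the green bands), never to its stop, and finish while still holding it pressed there. Leave the beaker, wash bottle and tissue box where they stand.

Things in the scene. Friction and masses are not known exactly. Their poses are not given: they have to be found in the camera images.
- barrel: Lens barrel: black cylinder, 36 mm diameter, 130 mm long, about 250 g; may be rolled about its axis. Origin at mid-length on the axis; x runs along the axis towards the glass end (blue glass, brass ring 12 mm wide close to it); the other end has a narrow grey ring. It starts lying on the tray with its axis 30 mm above the table.
- barrel_glass (a point): Centre of the barrel's glass end face, on its axis, 65 mm from the barrel's origin.
- tray: Blue transport tray, fixed, 160 x 85 mm, x along its length, floor 12 mm above the table. Four rubber stops, 8 mm tall, keep the barrel from rolling; they stand 39 to 61 mm either side of mid-length, so the middle is free for fingers. Origin at the centre of its underside.
- vstand: Photometer stand, fixed: grey plate 240 x 120 x 12 mm (x from -90 to 150 mm). Origin on the table below the middle of the V; x runs along the V to the white lamp housing (80 mm wide, top 97 mm above the table, yellow stripe), whose face is 97 mm from the origin; y is across the V. At x -72 mm, y +-42 mm stand white scales with a green band.
- bed (a joint): Sinking of the sprung bed carrying the V, in m: 0 = up (at the start, and with the barrel just lying in it), 0.012 = on its stop; moves straight down. With the barrel in the V it starts to sink at about 2 N of push and takes 1.2 N more per mm: about 9 N holds it at 0.006. The red pointers are in the green bands from 0.003 to 0.009.
- v_seat (a point): Point on the bed where the middle of the barrel's axis lies when it is fully seated: 64.5 mm above the table with the bed up, sinking with the bed; axes as the V-stand's (x along the V towards the lamp). The seated barrel's top line is 18 mm above this point.
- v_groove (a point): Bottom line of the 90 degree V at mid-length, 39 mm above the table with the bed up; sinks with the bed, axes as the stand's. The V has two pairs of steel faces, 35 to 57 mm either side of mid-length, sloping up at 45 degrees to 60 mm height, 21 mm out from the middle plane; outer backs at 26.5 mm. Between the pairs is a 70 mm gap for fingers over the flat bed top, 36 mm high.
- beaker: Glass beaker, 68 mm across, 85 mm tall; bystander. Origin under its centre.
- wash_bottle: White plastic bottle with red cap, 60 mm across, 130 mm tall; bystander. Origin under its centre.
- tissue_box: White and purple box of lens tissue, 90 x 120 x 50 mm; bystander. Origin under its centre.

How it is judged:
By the outcome, as a careful person would: the job done as asked, in the order asked, and still so for the second after the job is handed in, while the arm keeps its last pose, push and grip.
It also fails if it takes over 43 s, if anything falls off the work surface, if the arm or the gripper's body presses on something with over 40 N, if the wrist force passes 120 N, or if a joint passes its speed limit or range.

## Working session

There is one attempt and no reset: what is moved stays moved. The work goes in short steps, Python scripts to look and compute and a shell command to move; the robot and the scene stay as the last step left them, time stands still between calls to the robot, and variables do not carry over. Pictures are saved under pics/ and viewed, at most 10 in all, crops included, and the job is handed in when it is done.

```bash
ls; mkdir -p pics; python3 - <<'E'
from workcell import arm, eyes, ticket
import cv2,numpy as np
for n in("side","top"):
    s=eyes.snapshot(n); np.savez(f"pics/{n}0.npz",**{k:np.array(v) for k,v in s.items()})
    cv2.imwrite(f"pics/{n}0.png",cv2.cvtColor(s["pixels"],cv2.COLOR_RGB2BGR))
    print(n,np.round(s["T"],3).tolist(),np.round(s["mtx"],1).tolist(),s["dist_coeffs"])
o=arm.observe();print(o)
E
```

```text
jog.py
pics
workcell.py
side [[-0.79, -0.306, 0.531, 0.083], [-0.613, 0.416, -0.672, 0.643], [-0.015, -0.856, -0.516, 0.542], [0.0, 0.0, 0.0, 1.0]] [[426.1, 0.0, 255.4], [0.0, 426.1, 188.7], [0.0, 0.0, 1.0]] [-0.08782003  0.          0.          0.          0.        ]
top [[0.011, -0.989, 0.145, 0.43], [-1.0, -0.014, -0.024, 0.043], [0.026, -0.145, -0.989, 1.06], [0.0, 0.0, 0.0, 1.0]] [[423.0, 0.0, 257.6], [0.0, 423.0, 196.0], [0.0, 0.0, 1.0]] [-0.00134136  0.          0.          0.          0.        ]
{'time': 0.1, 'q': array([-1.16780752e+00,  1.16469985e-01,  1.44218221e+00,  1.06584532e-05,
        1.58399772e+00, -3.77792247e-02]), 'joint_velocities': array([-0.00034532,  0.00056854, -0.00189579,  0.00043758,  0.00263495,
       -0.0008548 ]), 'joint_torque': array([ 8.34414982e-05, -7.22901177e+01, -6.23863292e+01,  7.80478888e-02,
        2.28503026e-02, -6.51744608e-05]), 'position': array([ 0.28792482, -0.61034072,  0.23696753]), 'ee_rot': array([-3.06459227e+00, -6.86538379e-01,  2.85019584e-04]), 'force': array([ 1.05749256,  0.2111421 , -0.84582827]), 'wrist_torque': array([-0.01007583, -0.03284002,  0.04355433]), 'finger_force': 0.0, 'grip_width': 0.09292882477051166}
```

View pics/side0.png

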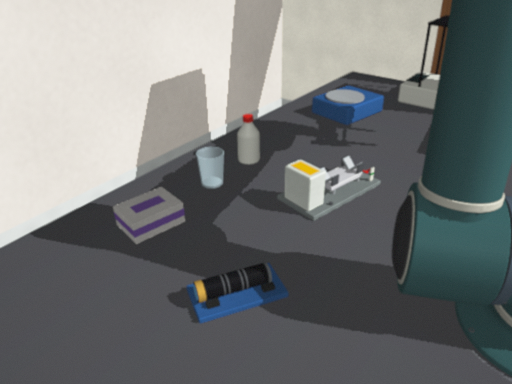

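View pics/top0.png

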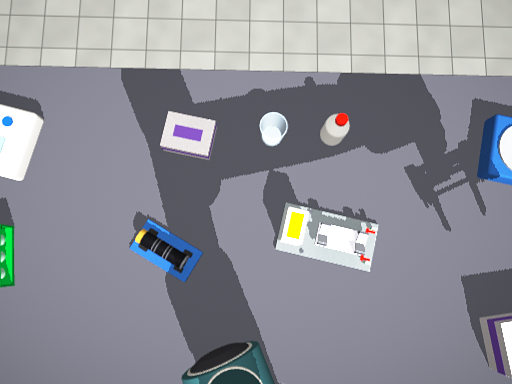

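The side view shows the barrel's brass/glass end at (201,290) and its other end at (268,275), with the lamp at (305,185) and the V near (345,178). In the top view the barrel runs from its glass end at (140,236) to (186,265), the lamp stripe is at (295,226), and the V is around (340,237). The next step is to enlarge both regions.

```bash
python3 - <<'E'
import cv2,numpy as np
def c(n,x,y,w,h,k):
    im=cv2.imread(f"pics/{n}0.png")[y:y+h,x:x+w]; return cv2.resize(im,(400,300),interpolation=cv2.INTER_CUBIC)
m=np.vstack([np.hstack([c("top",125,210,80,60,5),c("top",270,195,120,90,0)]),np.hstack([c("side",180,250,112,84,0),c("side",275,145,112,84,0)])])
cv2.imwrite("pics/m0.png",m)
E
```

```text
(no output)
```

View pics/m0.png

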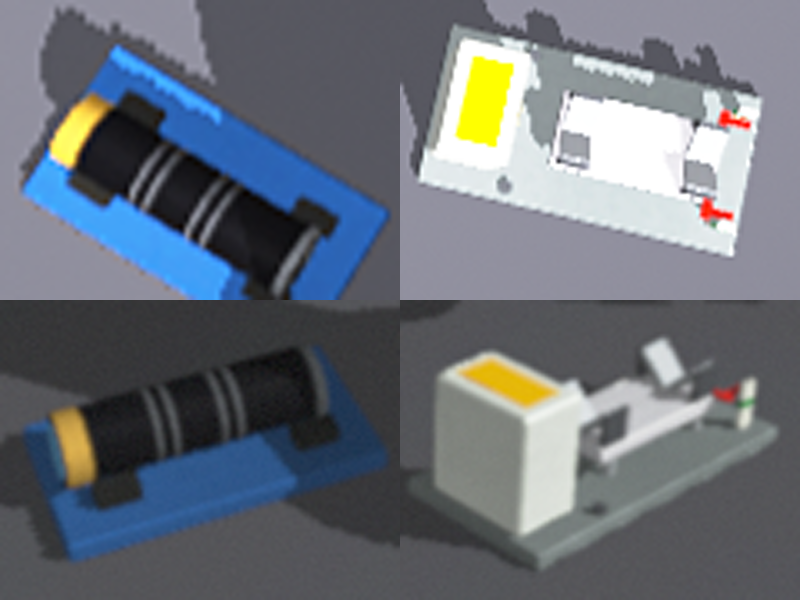

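The enlarged montage shows the brass ring centred at about (82,132) in its top-left panel and the grey end ring near (300,258). The stand's plate corners are at about (455,25), (762,97), (735,255) and (418,183) in the top-right panel, and the red pointers sit at (735,120) and (715,210). I'll measure these with masks and rays.

```bash
cat > h.py <<'E'
import cv2,numpy as np
class V:
    def __init__(s,n,tag="0"):
        d=np.load(f"pics/{n}{tag}.npz"); s.im=d["pixels"]; s.K=d["mtx"]; s.d=d["dist_coeffs"]; s.T=d["T"]; s.o=s.T[:3,3]
        s.hsv=cv2.cvtColor(s.im,cv2.COLOR_RGB2HSV)
    def ray(s,p):
        u=cv2.undistortPoints(np.array(p,float).reshape(-1,1,2),s.K,s.d).reshape(-1,2)
        r=np.c_[u,np.ones(len(u))]@s.T[:3,:3].T
        return r/np.linalg.norm(r,axis=1)[:,None]
    def plane(s,p,z):
        r=s.ray(p); return s.o+r*((z-s.o[2])/r[:,2])[:,None]
    def mask(s,lo,hi,roi):
        m=cv2.inRange(s.hsv,lo,hi); k=np.zeros_like(m); x,y,w,h=roi; k[y:y+h,x:x+w]=1; return m*k
    def proj(s,P):
        R=s.T[:3,:3].T; return cv2.projectPoints(np.array(P,float).reshape(-1,1,3),cv2.Rodrigues(R)[0],-R@s.o,s.K,s.d)[0].reshape(-1,2)
def tri(a,pa,b,pb):
    out=[]
    for r,q in zip(a.ray(pa),b.ray(pb)):
        A=np.eye(3)*2-np.outer(r,r)-np.outer(q,q)
        x=np.linalg.solve(A,a.o-r*(r@a.o)+b.o-q*(q@b.o)); n=np.cross(r,q); n/=np.linalg.norm(n)
        out.append(np.r_[x,abs(n@(a.o-b.o))])
    return np.array(out)
def cen(m):
    M=cv2.moments(m,True); return [M["m10"]/M["m00"],M["m01"]/M["m00"]]
E
python3 - <<'E'
from h import *
np.set_printoptions(precision=4,suppress=True)
t,s=V("top"),V("side")
# tray
m=t.mask((100,120,40),(125,255,255),(120,205,100,85))
r=cv2.minAreaRect(cv2.findNonZero(m)); bp=cv2.boxPoints(r); P=t.plane(bp,0.01)
print("tray",P.mean(0),[np.linalg.norm(P[i]-P[i-1]) for i in range(2)],[np.degrees(np.arctan2(*(P[i]-P[i-1])[1::-1])) for i in range(2)])
# barrel silhouette midline by saturation edges
def mid(v,p0,p1,half,fr):
    p0,p1=np.array(p0,float),np.array(p1,float); n=np.array([-(p1-p0)[1],(p1-p0)[0]])/np.linalg.norm(p1-p0); o=[]
    V_=v.im.astype(np.float32); g=V_[:,:,2]-V_[:,:,0]
    for f in fr:
        q=p0+(p1-p0)*f; tt=np.arange(-half,half+.01,.1); xy=q+tt[:,None]*n
        w=cv2.remap(g,xy[:,0].astype(np.float32)[None],xy[:,1].astype(np.float32)[None],cv2.INTER_LINEAR)[0]
        th=.5*np.array([w[tt<-half*.6].max()+10,w[tt>half*.6].max()+10])
        a=tt[(tt<0)&(w>th[0])].max(); b=tt[(tt>0)&(w>th[1])].min(); o.append(np.r_[q+n*(a+b)/2,b-a])
    return np.array(o)
fr=np.arange(.3,.71,.05)
mt=mid(t,(141,236),(186,265),14,fr); ms=mid(s,(201,290),(268,275),20,fr)
print(mt,"\n",ms)
np.savez("mid.npz",mt=mt,ms=ms)
br=[cen(v.mask((15,100,90),(35,255,255),roi)) for v,roi in((t,(130,220,30,35)),(s,(185,265,30,40)))]
print("brass",br,tri(t,[br[0]],s,[br[1]]))
ye=[cen(v.mask((15,180,150),(35,255,255),roi)) for v,roi in((t,(275,200,40,45)),(s,(285,155,45,30)))]
print("yellow",ye,tri(t,[ye[0]],s,[ye[1]]))
c=np.array([(455,25),(762,97),(735,255),(418,183)])-(400,0); c=c/3.3333+(269.65,194.65)
P=t.plane(c,.012);print("plate",P,P.mean(0),[np.linalg.norm(P[i]-P[i-1]) for i in range(4)])
for a,b in((0,1),(3,2),(3,0),(2,1)): print(np.degrees(np.arctan2(*(P[b]-P[a])[1::-1])))
E
```

```text
tray [0.4473 0.2417 0.01  ] [np.float64(0.16084541779713632), np.float64(0.08637413346182517)] [np.float64(59.70323557751544), np.float64(-29.132649920065603)]Traceback (most recent call last):
  File "<stdin>", line 19, in <module>
  File "<stdin>", line 16, in mid
    return umr_maximum(a, axis, None, out, keepdims, initial, where)
ValueError: zero-size array to reduction operation maximum which has no identity
```

```bash
python3 - <<'E'
from h import *
np.set_printoptions(precision=4,suppress=True)
t,s=V("top"),V("side")
def prof(v,p0,p1,half,fr,g):
    p0,p1=np.array(p0,float),np.array(p1,float); n=np.array([-(p1-p0)[1],(p1-p0)[0]])/np.linalg.norm(p1-p0); o=[]
    tt=np.arange(-half,half+.01,.1)
    for f in fr:
        q=p0+(p1-p0)*f; xy=(q+tt[:,None]*n).astype(np.float32)
        w=cv2.remap(g,xy[None,:,0],xy[None,:,1],cv2.INTER_LINEAR)[0]
        d=np.gradient(cv2.GaussianBlur(w[None],(1,1),0)[0])
        k=half*.25
        a=tt[(tt<-k)][np.argmin(d[tt<-k])]; b=tt[tt>k][np.argmax(d[tt>k])]
        o.append(np.r_[q+n*(a+b)/2,b-a])
    return np.array(o)
B=lambda v:cv2.GaussianBlur(v.im.astype(np.float32),(0,0),.8)
mt=prof(t,(141,236),(186,265),11,[.3,.4,.5,.6],B(t)[:,:,2]-B(t)[:,:,0])
ms=prof(s,(201,290),(268,275),16,[.48,.5,.7,.75,.78],B(s).max(2))
print(mt,"\n",ms)
br=[cen(v.mask((15,100,90),(35,255,255),roi)) for v,roi in((t,(130,220,30,35)),(s,(185,265,30,40)))]
print("brass",br,tri(t,[br[0]],s,[br[1]]))
ye=[cen(v.mask((15,180,150),(35,255,255),roi)) for v,roi in((t,(275,200,40,45)),(s,(285,155,45,30)))]
print("yellow",ye,tri(t,[ye[0]],s,[ye[1]]))
def pl(v,m):
    vx,vy,x,y=cv2.fitLine(m[:,:2].astype(np.float32),cv2.DIST_HUBER,0,.1,.01).ravel()
    r=v.ray([(x-20*vx,y-20*vy),(x+20*vx,y+20*vy)]); n=np.cross(*r); return n/np.linalg.norm(n),(x,y,vx,vy)
nt,lt=pl(t,mt); ns,ls=pl(s,ms); d=np.cross(nt,ns); d/=np.linalg.norm(d)
p=np.linalg.solve(np.array([nt,ns,d]),[nt@t.o,ns@s.o,d@[.447,.242,.03]]); print("axis",p,d,np.degrees(np.arctan2(d[1],d[0])),lt,ls)
c=np.array([(455,25),(762,97),(735,255),(418,183)])-(400,0); c=c/3.3333+(269.65,194.65)
P=t.plane(c,.012);print("plate",P,P.mean(0),[np.linalg.norm(P[i]-P[i-1]) for i in range(4)])
for a,b in((0,1),(3,2),(3,0),(2,1)): print(np.degrees(np.arctan2(*(P[b]-P[a])[1::-1])))
for n,v,roi in(("t",t,(365,220,20,50)),("s",s,(360,160,30,25))):
    m=cv2.inRange(v.hsv,(0,150,80),(8,255,255))|cv2.inRange(v.hsv,(172,150,80),(180,255,255)); 
    nn,_,st,ce=cv2.connectedComponentsWithStats(m); print(n,[(ce[i],st[i,4]) for i in range(1,nn) if st[i,4]>3])
E
```

```text
[[154.9334 244.0275  14.8   ]
 [159.4063 246.9696  15.1   ]
 [164.123  249.5333  15.1   ]
 [168.5688 252.5174  14.9   ]] 
 [[232.8651 281.4826  20.3   ]
 [234.216  281.2314  21.2   ]
 [247.4521 277.4995  21.3   ]
 [250.7147 276.3592  20.3   ]
 [252.6046 275.3725  20.4   ]]
brass [[140.07954545454547, 235.5], [200.70621468926555, 290.3220338983051]] [[0.4788 0.2977 0.0357 0.0046]]
yellow [[294.936877076412, 224.9401993355482], [304.9579831932773, 167.76470588235293]] [[ 0.5053 -0.0661  0.0997  0.0006]]
axis [0.4478 0.2416 0.0321] [-0.5044 -0.8633  0.0182] -120.29499117438112 (np.float32(161.75784), np.float32(248.26196), np.float32(0.8520199), np.float32(0.5235094)) (np.float32(243.5705), np.float32(278.38904), np.float32(0.95780945), np.float32(-0.28740397))
plate [[ 0.5694 -0.054   0.012 ]
 [ 0.5181 -0.2847  0.012 ]
 [ 0.4012 -0.261   0.012 ]
 [ 0.4513 -0.0267  0.012 ]] [ 0.485  -0.1566  0.012 ] [np.float64(0.12119101882205237), np.float64(0.23633318890971436), np.float64(0.11932046482259996), np.float64(0.23961078570889174)]
-102.52253295293752
-102.07131574917923
-13.013621710800313
-11.450970079493194
t [(array([341.2846, 118.9154]), np.int32(130)), (array([368.75, 230.7 ]), np.int32(20)), (array([363.2759, 258.069 ]), np.int32(29))]
s [(array([247.4677, 117.7581]), np.int32(62)), (array([366.2727, 171.    ]), np.int32(11))]
```

```bash
python3 - <<'E'
from h import *
np.set_printoptions(precision=4,suppress=True)
t,s=V("top"),V("side")
print("pointer",tri(t,[(368.75,230.7),(363.28,258.07)],s,[(366.27,171)]*2))
# along-barrel profile in top
u=np.array([.852,.5235]); p0=np.array([161.76,248.26]); k=np.arange(-32,36,.5)
xy=(p0+k[:,None]*u).astype(np.float32); w=cv2.remap(t.im.astype(np.float32),xy[None,:,0],xy[None,:,1],cv2.INTER_LINEAR)[0]
P=t.plane(xy,.048); a=(P[:,:2]-[.4478,.2416])@[.5,.866]
for i in range(len(k)): 
    if abs(k[i])>20 or abs(k[i])<12: print(f"{a[i]*1e3:.0f}:{w[i].astype(int)}",end=" ")
th=np.radians(77.7); R=np.array([[np.cos(th),-np.sin(th),0],[np.sin(th),np.cos(th),0],[0,0,1]]); O=np.array([.4786,-.1859,0])
pts=[(x,y,.06) for x in(-57,-35,35,57) for y in(-21,21)]; pts=np.array(pts)*[1e-3,1e-3,1]@R.T+O
out=[]
for v,(x,y,w_,h_) in((t,(310,215,64,48)),(s,(315,150,64,48))):
    im=cv2.resize(cv2.cvtColor(v.im,cv2.COLOR_RGB2BGR)[y:y+h_,x:x+w_],(400,300),interpolation=cv2.INTER_CUBIC)
    for i,q in enumerate(v.proj(pts)): cv2.circle(im,tuple(((q-(x,y)+.5)*6.25).astype(int)),3,[(0,0,255),(0,160,0)][i%2],-1)
    out.append(im)
cv2.imwrite("pics/v0.png",np.hstack(out))
E
```

```text
pointer [[ 0.4754 -0.2712  0.013   0.0547]
 [ 0.4326 -0.2372  0.0399  0.0002]]
80:[143 142 156] 79:[133 132 145] 77:[113 112 124] 76:[ 93  93 103] 75:[82 83 95] 74:[76 78 94] 73:[88 84 93] 71:[159 136  88] 70:[226 197  85] 69:[251 235  89] 68:[255 245  92] 67:[255 246  94] 65:[255 246  95] 64:[255 245  96] 63:[255 247  95] 62:[255 250  95] 61:[253 239  91] 59:[249 210  80] 58:[201 155  63] 57:[114  87  46] 56:[40 33 34] 55:[27 26 34] 53:[26 26 34] 52:[28 28 34] 31:[28 27 31] 29:[40 39 44] 28:[63 63 69] 27:[ 94  95 103] 26:[109 111 120] 25:[103 104 114] 23:[69 70 78] 22:[38 37 43] 21:[46 45 52] 20:[75 75 83] 19:[107 108 118] 18:[114 116 126] 16:[ 98 100 109] 15:[65 66 73] 14:[37 37 43] 13:[31 30 35] 12:[29 29 34] 10:[29 29 34] 9:[30 30 34] 8:[30 31 34] 7:[30 30 34] 6:[30 30 34] 4:[30 30 35] 3:[30 30 35] 2:[31 30 35] 1:[30 29 34] -0:[29 28 32] -2:[29 28 33] -3:[32 32 36] -4:[60 61 68] -5:[103 105 114] -6:[118 120 131] -8:[ 93  94 103] -9:[60 60 68] -10:[42 41 47] -11:[37 36 42] -12:[63 62 70] -13:[ 99 101 109] -15:[110 112 121] -16:[83 84 92] -17:[51 50 56] -18:[37 36 41] -19:[30 29 34] -21:[28 27 33] -22:[29 28 33] -23:[30 29 34] -24:[30 29 34] -45:[23 22 25] -47:[23 22 25] -48:[23 21 24] -49:[21 20 23] -50:[19 19 22] -51:[26 26 29] -53:[43 44 48] -54:[74 77 82] -55:[107 110 117] -56:[128 131 139] -57:[118 121 128] -59:[100 102 108] -60:[72 73 76] -61:[49 52 59] -62:[42 54 77] -63:[ 44  76 127] -64:[ 46  95 170] -66:[ 44  98 177] -67:[ 43 100 181] -68:[ 43 100 181] -69:[ 43  99 180] -70:[ 43 100 180] -72:[ 43 100 180] -73:[ 44 101 181] -74:[ 43 100 181] -75:[ 43 100 182] -76:[ 43 100 181] -77:[ 43  99 180] -79:[ 43 100 180] -80:[ 42 100 181] -81:[ 41 101 182]
```

View pics/v0.png

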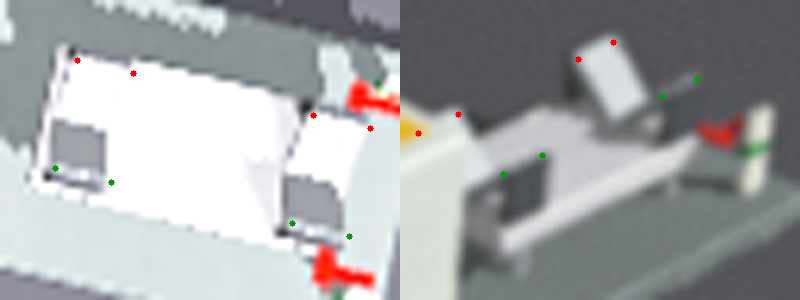

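The projected V edges at 60 mm fall on the real ones in both views, at top (77,60)–(371,128) and side (418,133)–(697,79) in the crop. That confirms the stand's pose and height. The barrel's centre is about (0.4503, 0.2459), its axis about 31 mm high, pointing at 60°. The V is at about (0.479, -0.1845), pointing at 77.7°.

```bash
cat > d.py <<'E'
import sys,numpy as np
from scipy.spatial.transform import Rotation as Ro
from workcell import arm, eyes, ticket
x,y,z,yaw=map(float,sys.argv[1:5]); o=arm.observe(); R=Ro.from_rotvec(o["ee_rot"]).as_matrix()
cy=np.degrees(np.arctan2(R[1,0],R[0,0]))
print("t",round(o["time"],2),"delta tool",np.round(R.T@(np.array([x,y,z])-o["position"]),4),"turn",round(-np.radians(yaw-cy),4),"yaw",round(cy,2),"tilt",np.round(R[:,2],4),"w",round(o["grip_width"],4),"F",np.round(o["force"],2))
E
python3 d.py .4503 .2459 .237 60
python3 jog.py '[0.0233, -0.032, 0, 0, 0.0233, -0.032, 0, 0, 0.0233, -0.032, 0, 0, 0.0233, -0.032, 0, 0, 0.0233, -0.032, 0, 0, 0.0233, -0.032, 0, 0, 0.0233, -0.032, 0, 0, 0.0233, -0.032, 0, 0, 0.0233, -0.032, 0, 0, 0.0233, -0.032, 0, 0]' 0.065 20
python3 jog.py '[0.0233, -0.032, 0, 0, 0.0233, -0.032, 0, 0, 0.0233, -0.032, 0, 0, 0.0233, -0.032, 0, 0, 0.0233, -0.032, 0, 0, 0.0233, -0.032, 0, 0, 0.0233, -0.032, 0, 0, 0.0233, -0.032, 0, 0, 0.0233, -0.032, 0, 0, 0.0233, -0.032, 0, 0]'
python3 jog.py '[0.0233, -0.032, 0, 0, 0.0233, -0.032, 0, 0, 0, 0, 0, -0.12, 0, 0, 0, -0.12, 0, 0, 0, -0.12, 0, 0, 0, -0.12, 0, 0, 0, -0.126, 0, 0, 0, 0, 0, 0, 0, 0]'
python3 d.py .4503 .2459 .037 60
```

```text
time: 1.1
position: [0.362, -0.2201, 0.2375]
ee_rot: [-3.066, -0.686, -0.0]
force: [0.2, 0.2, -0.3]
grip_width: 0.0651
finger_force: 0.0
time: 2.1
position: [0.4362, 0.169, 0.2375]
ee_rot: [3.065, 0.687, 0.0]
force: [1.3, -0.2, 0.1]
grip_width: 0.0649
finger_force: 0.0
time: 3.0
position: [0.4511, 0.2449, 0.2374]
ee_rot: [-2.724, -1.565, 0.001]
force: [0.1, -0.4, 0.4]
grip_width: 0.0651
finger_force: 0.0
t 3.0 delta tool [ 0.0005 -0.0012  0.2004] turn -0.0042 yaw 59.76 tilt [-3.e-04 -2.e-04 -1.e+00] w 0.0651 F [ 0.08 -0.43  0.43]
```

```bash
python3 jog.py '[0, -0.001, 0.035, -0.004, 0, 0, 0.035, 0, 0, 0, 0.035, 0, 0, 0, 0.03, 0, 0, 0, 0.025, 0, 0, 0, 0.015, 0, 0, 0, 0.01, 0, 0, 0, 0.01, 0, 0, 0, 0.005, 0, 0, 0, 0, 0]'
python3 - <<'E'
from workcell import arm, eyes, ticket
import cv2,numpy as np
o=[]
for n,(x,y) in(("side",(180,210)),("top",(115,200))):
    s=eyes.snapshot(n); o.append(cv2.resize(cv2.cvtColor(s["pixels"],cv2.COLOR_RGB2BGR)[y:y+105,x:x+120],(400,350),interpolation=cv2.INTER_CUBIC))
cv2.imwrite("pics/g1.png",np.hstack(o))
E
python3 d.py .4503 .2459 .037 60
```

```text
time: 4.0
position: [0.4504, 0.2454, 0.0375]
ee_rot: [2.718, 1.575, -0.0]
force: [-0.7, -0.7, -0.4]
grip_width: 0.065
finger_force: 0.0
t 4.1 delta tool [ 0.0001 -0.0005  0.0013] turn 0.0033 yaw 60.19 tilt [ 7.e-04  3.e-04 -1.e+00] w 0.065 F [0.06 0.77 0.8 ]
```

View pics/g1.png

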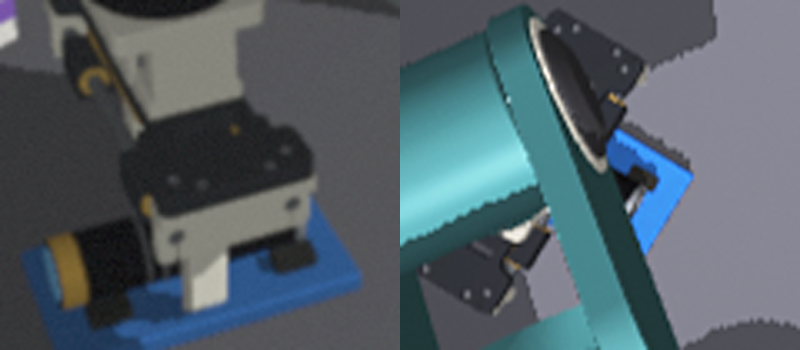

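The side view shows the near finger at about (205,280) in the crop, beside the barrel's middle and clear of both rubber stops (110,305) and (293,255). I'll close the gripper and lift.

```bash
python3 jog.py '[0, 0, 0, 0, 0, 0, 0, 0, 0, 0, 0, 0, 0, 0, 0, 0, 0, 0, 0, 0, 0, 0, 0, 0, 0, 0, 0, 0, 0, 0, 0, 0]' 0.02 30
python3 jog.py '[0, 0, -0.005, 0, 0, 0, -0.01, 0, 0, 0, -0.02, 0, 0, 0, -0.03, 0, 0, 0, -0.03, 0, 0, 0, -0.03, 0, 0, 0, -0.025, 0, 0, 0, 0, 0, 0, 0, 0, 0]'
python3 d.py .479 -.1845 .187 77.7
python3 - <<'E'
from workcell import arm, eyes, ticket
import cv2,numpy as np
s=eyes.snapshot("side"); np.savez("pics/side1.npz",**{k:np.array(v) for k,v in s.items()})
cv2.imwrite("pics/l1.png",cv2.cvtColor(s["pixels"],cv2.COLOR_RGB2BGR))
E
```

```text
time: 4.9
position: [0.4505, 0.2454, 0.0378]
ee_rot: [2.718, 1.576, 0.0]
force: [1.2, -0.5, 1.1]
grip_width: 0.0351
finger_force: 30.0
time: 5.8
position: [0.4503, 0.2454, 0.1876]
ee_rot: [-2.718, -1.576, -0.001]
force: [-0.3, 0.7, -2.7]
grip_width: 0.0353
finger_force: 30.0
t 5.8 delta tool [-0.3588  0.2385  0.0005] turn -0.3053 yaw 60.21 tilt [ 4.e-04  3.e-04 -1.e+00] w 0.0353 F [-0.34  0.74 -2.68]
```

View pics/l1.png

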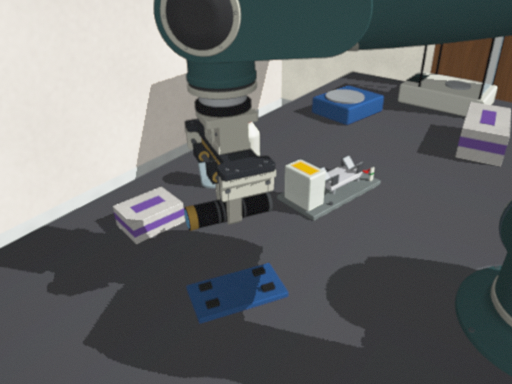

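The side view shows the barrel level between the fingers, with brass at (193,214), the far end at (268,205) and the tray empty. Next is the carry to above the V, followed by a check of the brass position.

```bash
python3 - <<'E'
from h import *
t,s=V("side"),V("side","1")
f=lambda v,roi:np.array(cen(v.mask((15,100,70),(35,255,255),roi)))
p0=f(t,(185,265,30,40)); p1=f(s,(180,195,25,40))
P=t.plane([p0],.034)+[0,0,.15]; print(p0,p1,s.proj(P))
E
python3 jog.py '[-0.03, 0.02, 0, 0, -0.034, 0.0225, 0, 0, -0.034, 0.0225, 0, 0, -0.034, 0.0225, 0, 0, -0.034, 0.0225, 0, 0, -0.034, 0.0225, 0, 0, -0.034, 0.0225, 0, 0, -0.034, 0.0225, 0, 0, -0.034, 0.0225, 0, 0, -0.034, 0.0225, 0, 0]'
python3 jog.py '[-0.0225, 0.016, 0, 0, 0, 0, 0, -0.1, 0, 0, 0, -0.1, 0, 0, 0, -0.105, 0, 0, 0, 0, 0, 0, 0, 0, 0, 0, 0, 0]'
python3 d.py .479 -.1845 .071 77.7
```

```text
[200.84153005 290.30601093] [192.64676617 217.14427861] [[192.34272638 216.33407055]]
time: 6.85
position: [0.4757, -0.1583, 0.186]
ee_rot: [-2.717, -1.575, 0.002]
force: [0.8, 0.2, -2.1]
grip_width: 0.0354
finger_force: 30.0
time: 7.55
position: [0.479, -0.184, 0.1871]
ee_rot: [-2.449, -1.967, 0.001]
force: [-0.4, -0.1, -1.9]
grip_width: 0.0351
finger_force: 30.0
t 7.55 delta tool [-5.000e-04  1.000e-04  1.161e-01] turn -0.0026 yaw 77.55 tilt [-7.e-04  4.e-04 -1.e+00] w 0.0351 F [-0.36 -0.11 -1.9 ]
```

```bash
python3 jog.py '[0, 0, 0.025, 0, 0, 0, 0.03, 0, 0, 0, 0.025, 0, 0, 0, 0.014, 0, 0, 0, 0.008, 0, 0, 0, 0, 0, 0, 0, 0, 0]'
python3 d.py .479 -.1845 .0715 77.7
python3 - <<'E'
from workcell import arm, eyes, ticket
import cv2,numpy as np
o=[]
for n,(x,y) in(("side",(280,115)),("top",(270,185))):
    s=eyes.snapshot(n); np.savez(f"pics/{n}2.npz",**{k:np.array(v) for k,v in s.items()}); o.append(cv2.resize(cv2.cvtColor(s["pixels"],cv2.COLOR_RGB2BGR)[y:y+105,x:x+120],(400,350),interpolation=cv2.INTER_CUBIC))
cv2.imwrite("pics/p1.png",np.hstack(o))
E
```

```text
time: 8.25
position: [0.4797, -0.1844, 0.0867]
ee_rot: [2.446, 1.969, 0.001]
force: [-1.3, 0.2, -1.8]
grip_width: 0.0355
finger_force: 30.0
t 8.25 delta tool [-0.0003 -0.0006  0.0152] turn -0.0006 yaw 77.66 tilt [ 1.1e-03 -4.0e-04 -1.0e+00] w 0.0355 F [-1.32  0.19 -1.77]
```

View pics/p1.png

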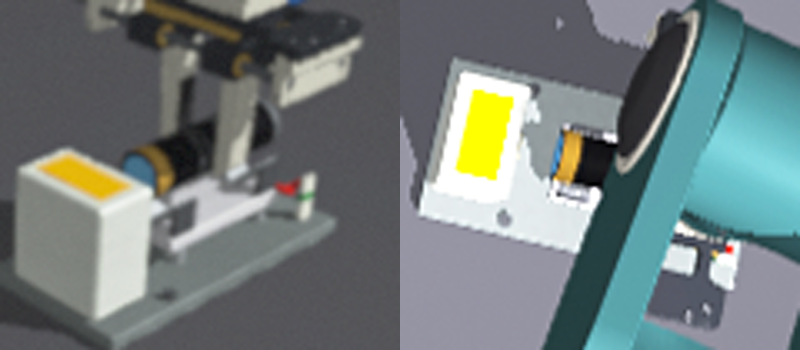

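The crop shows the barrel over the V, glass towards the lamp, with brass at about (150,165) in the side panel and (572,158) in the top panel, between the lamp-end faces. I'll check its lateral and lengthwise offset numerically.

```bash
python3 - <<'E'
from h import *
np.set_printoptions(precision=4,suppress=True)
t,s=V("top","2"),V("side","2")
m=t.mask((12,90,60),(35,255,255),(315,215,14,40)); b=cen(m); ms=s.mask((12,90,40),(35,255,255),(315,155,25,22)); bs=cen(ms)
th=np.radians(77.7); e=np.array([np.cos(th),np.sin(th)]); n=np.array([-e[1],e[0]])
P=tri(t,[b],s,[bs])[0]; print(b,bs,m.astype(bool).sum(),ms.astype(bool).sum(),P)
q=t.plane([b],.092)[0]
pts=t.plane(cv2.findNonZero(m).reshape(-1,2),.085)
v0=np.array([.4786,-.1859])
for p in(P,q): print("x",(p[:2]-v0)@e,"y",(p[:2]-v0)@n)
y=(pts[:,:2]-v0)@n; print("y range",y.min(),y.max(),"x range",((pts[:,:2]-v0)@e).min(),((pts[:,:2]-v0)@e).max())
E
```

```text
[320.5483870967742, 231.752688172043] [326.23655913978496, 165.56989247311827] 93 93 [ 0.4894 -0.1285  0.0836  0.0055]
x 0.058388831025360445 y 0.0016750446087994899
x 0.061523452261653025 y 0.0004115994872206987
y range -0.018085709070918592 0.01737752541921446 x range 0.05250688323334555 0.06824664141659038
```

```bash
python3 jog.py '[0, 0, 0.005, 0, 0, 0, 0.004, 0, 0, 0, 0.002, 0, 0, 0, 0, 0, 0, 0, 0, 0]' | sed -n '1,2p;4p'
for i in 1; do python3 d.py .479 -.1845 .0715 77.7; done
python3 jog.py '[0, 0, 0.001, 0, 0, 0, 0, 0]' | sed -n '2p;4p'
python3 jog.py '[0, 0, 0.001, 0, 0, 0, 0, 0]' | sed -n '2p;4p'
python3 jog.py '[0, 0, 0.001, 0, 0, 0, 0, 0]' | sed -n '2p;4p'
```

```text
time: 8.85
position: [0.4792, -0.1842, 0.0747]
force: [0.2, 1.0, -2.3]
t 8.85 delta tool [-0.0003 -0.0002  0.0032] turn -0.0003 yaw 77.68 tilt [-1.e-04  0.e+00 -1.e+00] w 0.0348 F [ 0.18  1.   -2.29]
position: [0.4792, -0.1842, 0.0736]
force: [0.5, -0.7, -1.9]
position: [0.4793, -0.1842, 0.0727]
force: [0.1, -0.6, -1.9]
position: [0.4795, -0.1843, 0.072]
force: [1.4, 0.3, 3.2]
```

```bash
python3 jog.py '[0, 0, -0.0005, 0, 0, 0, 0, 0, 0, 0, 0, 0]' | sed -n '2p;4p'
python3 jog.py '[0, 0, 0, 0, 0, 0, 0, 0]' | sed -n '2p;4p'
```

```text
position: [0.4795, -0.1843, 0.0724]
force: [3.1, -1.8, 2.0]
position: [0.4794, -0.1843, 0.0723]
force: [4.9, -0.9, 2.6]
```

The side force shows the barrel bearing mostly on one face, so I'll shift it slightly away from that face before releasing.

```bash
python3 jog.py '[0, 0.0005, 0, 0, 0, 0, 0, 0, 0, 0, 0, 0]' | sed -n '2p;4p'
python3 jog.py '[0, 0.0003, 0, 0, 0, 0, 0, 0, 0, 0, 0, 0]' | sed -n '2p;4p'
```

```text
position: [0.4795, -0.1843, 0.0721]
force: [1.2, -1.6, 3.4]
position: [0.4798, -0.1843, 0.072]
force: [-0.4, -0.3, 2.0]
```

The barrel is now balanced on both faces. I'll release it, rise, and look.

```bash
python3 jog.py '[0, 0, 0, 0, 0, 0, 0, 0, 0, 0, 0, 0, 0, 0, 0, 0, 0, 0, 0, 0, 0, 0, 0, 0]' 0.065 20
python3 jog.py '[0, 0, -0.003, 0, 0, 0, -0.01, 0, 0, 0, -0.02, 0, 0, 0, -0.02, 0, 0, 0, -0.01, 0, 0, 0, 0, 0, 0, 0, 0, 0]'
python3 - <<'E'
from workcell import arm, eyes, ticket
import cv2,numpy as np
o=[]
for n,(x,y) in(("side",(280,115)),("top",(270,185))):
    s=eyes.snapshot(n); np.savez(f"pics/{n}3.npz",**{k:np.array(v) for k,v in s.items()}); o.append(cv2.resize(cv2.cvtColor(s["pixels"],cv2.COLOR_RGB2BGR)[y:y+105,x:x+120],(400,350),interpolation=cv2.INTER_CUBIC))
cv2.imwrite("pics/r1.png",np.hstack(o))
from h import *
t,s=V("top","3"),V("side","3")
m=t.mask((12,90,60),(35,255,255),(315,215,14,40)); ms=s.mask((12,90,40),(35,255,255),(315,155,25,22)); print(cen(m),cen(ms))
th=np.radians(77.7); e=np.array([np.cos(th),np.sin(th)]); q=t.plane([cen(m)],.078)[0][:2]-[.4786,-.1859]; print(q@e,q@[-e[1],e[0]])
E
```

```text
time: 11.15
position: [0.48, -0.1844, 0.0721]
ee_rot: [-2.447, -1.97, -0.0]
force: [-0.1, 0.0, -0.4]
grip_width: 0.0647
finger_force: 0.0
time: 11.85
position: [0.4799, -0.1843, 0.1347]
ee_rot: [-2.447, -1.97, 0.0]
force: [-0.2, 0.4, -1.3]
grip_width: 0.0647
finger_force: 0.0
[319.4842105263158, 232.56842105263158] [325.531914893617, 169.31914893617022]
0.061370468890143054 0.0014379008445364165
```

View pics/r1.png

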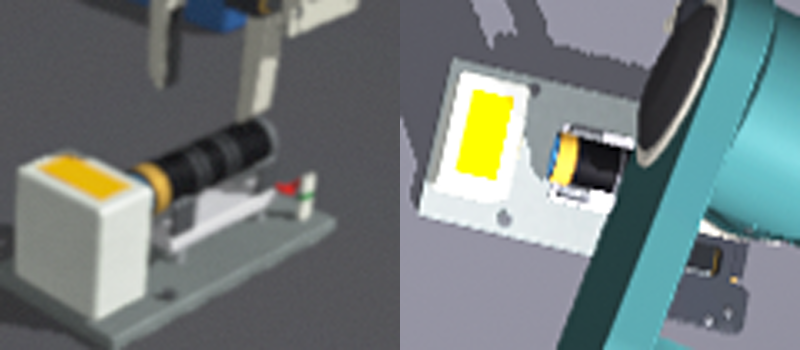

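The barrel lies in the V with its brass at (152,188) in the side panel and its glass facing the lamp. Now I'll close the fingers and press with the tips.

```bash
python3 jog.py '[0, 0, 0, 0, 0, 0, 0, 0, 0, 0, 0, 0, 0, 0, 0, 0, 0, 0, 0, 0, 0, 0, 0, 0, 0, 0, 0, 0, 0, 0, 0, 0, 0, 0, 0, 0]' 0 10
python3 jog.py '[0, 0, 0.01, 0, 0, 0, 0.01, 0, 0, 0, 0.006, 0, 0, 0, 0.003, 0, 0, 0, 0, 0, 0, 0, 0, 0]' | sed -n '2p;4p'
python3 jog.py '[0, 0, 0.001, 0, 0, 0, 0.001, 0, 0, 0, 0, 0]' | sed -n '2p;4p'
python3 jog.py '[0, 0, 0.001, 0, 0, 0, 0.001, 0, 0, 0, 0, 0]' | sed -n '2p;4p'
```

```text
time: 12.85
position: [0.48, -0.1844, 0.1352]
ee_rot: [2.447, 1.97, 0.0]
force: [-0.2, 0.2, 0.8]
grip_width: 0.0013
finger_force: 0.0
position: [0.4801, -0.1844, 0.1063]
force: [-0.4, 0.0, 0.3]
position: [0.48, -0.1844, 0.1041]
force: [-0.0, -0.5, 0.6]
position: [0.4799, -0.1844, 0.102]
force: [0.2, 0.6, 0.5]
```

```bash
python3 jog.py '[0, 0, 0.001, 0, 0, 0, 0, 0, 0, 0, 0, 0]' | sed -n '2p;4p;5p;6p'
python3 jog.py '[0, 0, 0.001, 0, 0, 0, 0, 0, 0, 0, 0, 0]' | sed -n '2p;4p'
python3 jog.py '[0, 0, 0.001, 0, 0, 0, 0, 0, 0, 0, 0, 0]' | sed -n '2p;4p'
python3 jog.py '[0, 0, 0.001, 0, 0, 0, 0, 0, 0, 0, 0, 0]' | sed -n '2p;4p'
```

```text
position: [0.48, -0.1844, 0.1013]
force: [-0.4, 0.5, 2.8]
grip_width: 0.0007
finger_force: 1.4
position: [0.48, -0.1844, 0.1002]
force: [-0.2, 0.7, 4.1]
position: [0.48, -0.1844, 0.0992]
force: [-1.1, 1.4, 6.6]
position: [0.4801, -0.1844, 0.0984]
force: [-1.7, 0.8, 6.9]
```

```bash
python3 jog.py '[0, 0, 0.001, 0, 0, 0, 0.001, 0, 0, 0, 0.0005, 0, 0, 0, 0, 0, 0, 0, 0, 0, 0, 0, 0, 0]'
python3 jog.py '[0, 0, 0, 0, 0, 0, 0, 0]' | sed -n '2p;4p'
python3 - <<'E'
from workcell import arm, eyes, ticket
import cv2,numpy as np
o=[]
for n,(x,y,w,h) in(("side",(280,115,120,105)),("side",(350,155,40,35))):
    s=eyes.snapshot(n); o.append(cv2.resize(cv2.cvtColor(s["pixels"],cv2.COLOR_RGB2BGR)[y:y+h,x:x+w],(400,350),interpolation=cv2.INTER_CUBIC))
cv2.imwrite("pics/e1.png",np.hstack(o)); print(arm.observe()["force"],arm.observe()["time"])
E
```

```text
time: 15.85
position: [0.4801, -0.1844, 0.0961]
ee_rot: [2.447, 1.97, 0.0]
force: [-3.0, 1.7, 9.6]
grip_width: 0.0003
finger_force: 4.5
position: [0.4801, -0.1844, 0.0961]
force: [-2.5, 1.4, 8.9]
[-3.17175885  1.33957117  8.9100308 ] 16.15
```

View pics/e1.png

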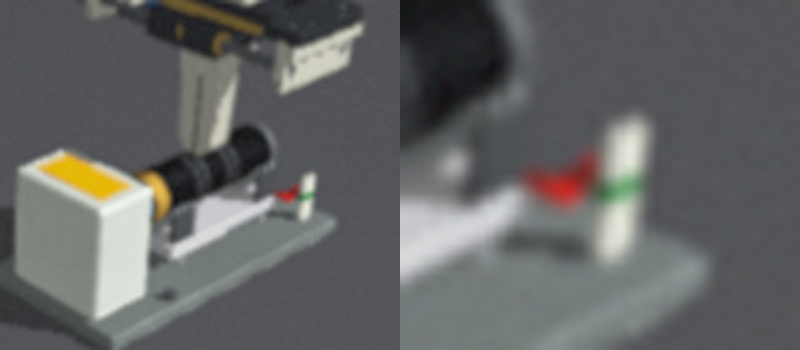

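The pointer at (575,190) in the crop is level with the green band at (620,190). There is a small sideways load of about 3 N, which I'll trim before handing in.

```bash
python3 jog.py '[0, -0.0004, 0, 0, 0, 0, 0, 0, 0, 0, 0, 0, 0, 0, 0, 0]'; python3 jog.py '[0, 0, 0, 0, 0, 0, 0, 0]' | sed -n '2p;4p'
```

```text
time: 16.55
position: [0.48, -0.1844, 0.0963]
ee_rot: [2.446, 1.97, 0.001]
force: [-1.0, 0.3, 8.9]
grip_width: 0.0002
finger_force: 4.4
position: [0.48, -0.1844, 0.0963]
force: [-0.7, 0.0, 8.7]
```

```bash
python3 -c "
from workcell import arm, eyes, ticket
print(ticket.finish_job())"
```

```text
the job is handed in; nothing more can be done
None
```

The barrel lies in the V, glass end towards the lamp, held pressed at about 9 N with the bed sunk about 5 to 6 mm (visible red pointer in its green band); I handed the job in at about 17 s, and no verdict was returned.

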